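Isolate the welding bench: turn the push-to-turn handle off and close the lockout hasp

TASK

Isolate the welding bench for maintenance: push the isolator's rotary handle down, turn it from on (pointing at the hasp) a third of a turn counter-clockwise seen from above to its off stop, and let it spring fully back up there. Then swing the hasp over and press it fully down flat over its staple, ready for the padlock. Never force the handle hard against its lock or the bottom of its stroke, leave the steel pieces, disc and clamp around it where they lie, and let go of everything.

Things in the scene. Friction and masses are not known exactly. Their poses are not given: they have to be found in the camera images.
- isolator: Grey steel isolator enclosure, fixed flat on the bench, 150 (x) x 250 (y) x 70 mm high. Origin at the centre of its underside, z up. On its lid: the rotary handle, axis vertical at (0, -65) mm; the staple at (0, 52) mm; the hasp's hinge at (0, 105) mm.
- handle: Black rotary handle: disc of 90 mm diameter, upper face 24 mm above the lid, carrying a pointer bar 22 mm wide, 30 mm high (top 54 mm above the lid) from 30 mm behind the axis to 95 mm ahead. Origin on the axis at lid height, sinks with the handle; x along the pointer, z up. In on, the pointer points along the isolator's +y, towards the hasp, and blocks it.
- handle_grip (a point): Point on the handle's axis, on the upper face of the disc, where fingers straddling the bar meet the disc; axes as handle.
- turn (a joint): Angle of the handle (rad): 0 on, grows counter-clockwise from above, 2.094 off (its end stop). Locked at on and off by a lug in a notch: turns only while held 8 to 9.5 mm down. Let go part-way it stays down and stays put; at off it springs up again.
- press (a joint): How far the handle is pushed down (m): 0 up, 0.010 bottom (hard stop). The spring needs about 9 N at first, 13 N at the bottom; more than 70 N against the lock or the bottom counts as forcing it.
- hasp (a joint): Angle of the hasp (rad): 0 closed flat on the lid, pi/2 upright, up to 2.75 laid back open. The hinge is stiff: the hasp stays where it is left.
- hasp_hinge (a point): Middle of the hasp's hinge, 6 mm above the lid. The hinge line is the isolator's x. Axes turn with the hasp: -y points along the strap to its tip.
- hasp_tip (a point): Middle of the free end of the hasp, 102 mm from the hinge: a plain steel strap 40 mm wide, 5 mm thick, with a slot 34 to 72 mm from the hinge that goes over the staple. Axes as hasp_hinge. Closed, the strap points along the isolator's -y and its last 30 mm are free to be pressed on.
- staple (a point): Top of the steel staple, a loop 24 mm long (y), 8 mm thick, standing 28 mm above the lid at (0, 52) mm of the isolator.
- angle_offcut: Bystander: angle-iron offcut 120 x 45 x 45 mm, lying; origin under its centre.
- grinding_disc: Bystander: black grinding disc, 115 mm diameter, 10 mm thick at the hub, lying flat; origin under its centre.
- tube_offcut: Bystander: square steel tube offcut 100 x 40 x 40 mm, lying along its x; origin under its centre.
- locking_clamp: Bystander: C-jawed locking clamp about 250 mm long, 18 mm thick, lying along its x; origin at its middle.

How it is judged:
On the way, in this order (a step that is already met when the one before it is completed fails the run):
1. the handle stands at its off stop and has sprung up (value of joint turn above 2.03 rad and value of joint press below 0.003 m), for 0.2 s.
2. the hasp is flat over its staple, the handle still off (all of step 1 and value of joint hasp below 0.06 rad), for 0.2 s.
At the end, for the whole second after the job is handed in: The handle is within 0.06 rad of its off stop and up to within 3 mm, the hasp is down within 0.06 rad of flat, both at rest (all of step 2 and velocity of joint each of turn, hasp below 0.05 rad/s); the robot touches nothing.
It fails at once if the handle is forced against its lock or the bottom of its stroke with more than 70 N (contact force between handle and isolator above 70 N).
It fails at once if the angle-iron offcut is moved more than 30 mm (distance of angle_offcut from where it was at the start of the episode above 0.03 m).
It fails at once if the grinding disc is moved more than 30 mm (distance of grinding_disc from where it was at the start of the episode above 0.03 m).
It fails at once if the square tube offcut is moved more than 30 mm (distance of tube_offcut from where it was at the start of the episode above 0.03 m).
It fails at once if the locking clamp is moved more than 30 mm (distance of locking_clamp from where it was at the start of the episode above 0.03 m).
It also fails if it takes over 70 s, if anything falls off the work surface, if the arm or the gripper's body presses on something with over 40 N, if the wrist force passes 120 N, or if a joint passes its speed limit or range.

ROBOT

A 6-joint arm with a two-finger parallel gripper is mounted at the origin on the work surface. World frame = base frame: x ahead of the robot, y to its left, z up, the work surface at z = 0. Lengths are in m, angles in rad, forces in N, time in s.
With the tool pointing down it reaches from about 0.375 to 0.975 m from the base axis. Payload 3.8 kg.
Tool frame: the origin (TCP) lies midway between the tips of the shut fingers; the grasp point (between the pads) lies 19 mm behind it; z points along the fingers, y is the line along which they close (so a half turn about z gives the same grasp; the last joint's range is limited). The gripper opens to 85 mm and grips with 20 to 120 N. Pads are 22 mm wide; open, the fingers measure 114 mm over their backs; the gripper's body (76 mm by 85 mm) begins 54 mm behind the grasp point. The pads swing forward as they close: fully open they stand 13 mm farther back than shut.
Start: joints at [-1.226, 0.264, 1.604, -0, 1.274, -0.037], TCP at [0.251, -0.626, 0.231] pointing down, gripper open.
Joint ranges: [-2.63, 2.63], [-0.94, 2.18], [0.31, 2.57], [-1.31, 4.45], [0, 2.66], [-2.55, 2.55]. Speed limits (rad/s): [2.57, 2.57, 3.14, 3.14, 3.14, 3.14].

INTERFACE

Orientations are given as a rotation vector (axis times angle).
In Python, from workcell import * gives the robot as it stands. The module is installed in compiled form; this text tells all that it offers.
- The arm moves only by the tool apply_moves, never from a script. Its arguments are lists of equal length, an entry for each row: "fingers": the opening, from 0 (shut) to 1 (fully open); "travel": the shift along the tool's x, y, z normalised to -1 to 1, where 1 is 0.05 m, a list of three; "rotation": the turn, a rotation vector about the tool's x, y, z normalised to -1 to 1, where 1 is 6 degrees, a list of three. In form: {"fingers": [fingers, ...], "travel": [[dx, dy, dz], ...], "rotation": [[ax, ay, az], ...]}. A call has 1 to 12 rows; each row shifts and turns the commanded pose from where the row before left it, along the tool's axes as they then stand; what a row does not reach is not made up. A row lasts 1/10 s, in which the tool goes at most 50 mm and 8.59 degrees, less where a joint would pass 70% of its speed; a pose out of reach is approached as far as the arm can. A call with a number of a shift or a turn outside -1 to 1 is refused whole. A call with a gripper value outside its range is refused whole. The fingers move at their own pace and stop on an object; "newtons" is the grip in N (left out, the last holds). Time passes only in rows, so rows that do not move let the fingers close. It gives the time, the measured TCP pose, the force, the opening and the grip force at its end, in the units of the state.
- read_state(): the state, without advancing time (a new reading comes with each control period).
- read_camera(name): name is "scene" or "side" or "wrist"; returns a dict with "image" (384x512x3 uint8, red, green, blue), "fx", "fy", "cx", "cy" (pixels), "extrinsics" (4x4, takes a point from world to camera coordinates). Camera axes: x right, y down, z forward; pixel columns grow to the right and rows downward; lengths in m; the calibration is good to about 2 mm. A picture is of the moment at which its call begins. There is no depth.
- finish_job(): hands the job in; it is judged then, once.
Trained networks look in the newest picture that a camera, given by its name, has taken for a name from the list of things; names that differ only in an ending like _2 or _b are one class to them, and where a whole thing is asked for, a point or a joint stands for the part that bears it (a point fixed in the world has none). Each returns a list of dicts, best first, with "p" (0 to 1); they miss things now and then, are a little off and sometimes report something else, mostly with a low value. They report only what shows in the picture. A call takes as long as a camera call.
- regions_of(camera, name): "mask" (384x512 bool, what is visible of it) and "bbox" ([left, top, width, height] in pixels, round what is visible of it).
- tip_of(camera, name): "location" ([column, row] in pixels: a listed point, or the origin of a listed thing).
The state is a dict: "time": time; "q": joint angles; "joint_vel": joint speeds; "joint_torque": joint torques, N m; "tool_pos": TCP position; "tcp_rot": TCP orientation; "wrist_force": force on the tool from outside, world axes, zero at the start; "torque": the same for the moment, N m; "width": opening from 0.0 (shut) to 1.0 (fully open); "grip_force": force on a finger pad.
Only numpy, scipy, OpenCV 4.12 (cv2) and the standard library are available. Lean on these libraries where they do the work, as an engineer would, in place of code of your own. Each camera call takes 0.05 s, during which the arm holds its last target. There are 200 camera calls.

## Working session

There is one attempt and no reset: what is moved stays moved. The work goes in short steps, Python scripts to look and compute and a tool call to move; the robot and the scene stay as the last step left them, time stands still between calls to the robot, and variables do not carry over. Pictures are saved under pics/ and viewed, at most 13 in all, crops included, and the job is handed in when it is done.

Besides the shell and the picture viewer there is one more tool, called after "Call:" as name(argument=value, ...), one argument or row to a line, values as JSON. apply_moves: Moves the arm, as the interface text tells. Scaled input: -1 to 1 covers 0.05 m each way for a shift and 6 degrees each way for a turn. Its arguments: {"type":"object","properties":{"fingers":{"type":"array","items":{"type":"number"}},"travel":{"type":"array","items":{"type":"array","items":{"type":"number"}}},"rotation":{"type":"array","items":{"type":"array","items":{"type":"number"}}},"newtons":{"type":"number"}},"required":["fingers","travel","rotation"]}

```bash
mkdir -p pics; cat > h.py <<'E'
from workcell import *
import numpy as np, cv2
from scipy.spatial.transform import Rotation as R
def P(c):
    E=np.array(c["extrinsics"]);K=np.array([[c["fx"],0,c["cx"]],[0,c["fy"],c["cy"]],[0,0,1]]);return K@E[:3]
def tri(Ps,uv):
    A=[]
    for p,(u,v) in zip(Ps,uv): A+= [u*p[2]-p[0], v*p[2]-p[1]]
    X=np.linalg.svd(np.array(A))[2][-1];return X[:3]/X[3]
def proj(p,X):
    x=p@np.append(X,1);return x[:2]/x[2]
def onz(p,uv,z):
    u,v=uv;A=np.array([u*p[2]-p[0],v*p[2]-p[1]]);return np.append(np.linalg.solve(A[:,:2],-A[:,2]*z-A[:,3]),z)
E
cat > a.py <<'E'
from h import *
s=read_state();print(s)
C={k:read_camera(k) for k in("scene","side","wrist")}
cv2.imwrite("pics/1.png",cv2.cvtColor(np.vstack([C["scene"]["image"],C["side"]["image"]]),cv2.COLOR_RGB2BGR)[:, :])
im=np.hstack([C[k]["image"] for k in("scene","side")]);
for k in C: cv2.imwrite(f"pics/{k}1.png",cv2.cvtColor(C[k]["image"],cv2.COLOR_RGB2BGR)); print(k,-np.array(C[k]["extrinsics"])[:3,:3].T@np.array(C[k]["extrinsics"])[:3,3])
for n in["isolator","handle","handle_grip","hasp_hinge","hasp_tip","staple","angle_offcut","grinding_disc","tube_offcut","locking_clamp"]:
    d={}
    for k in C:
        r=tip_of(k,n)
        if r: d[k]=r[0]["location"]; print(n,k,np.round(r[0]["location"],1),round(r[0]["p"],2))
    if "scene" in d and "side" in d:
        Ps=[P(C[k]) for k in("scene","side")];uv=[d["scene"],d["side"]];X=tri(Ps,uv);print("  ->",X.round(4),[np.round(proj(p,X)-u,1) for p,u in zip(Ps,uv)])
E
python3 a.py
```

```text
{'time': 0.0, 'q': array([-1.22590803e+00,  2.64734257e-01,  1.60539679e+00,  1.74305315e-05,
        1.27371567e+00, -3.69109493e-02]), 'joint_vel': array([ 3.35979692e-04, -1.32624556e-03, -1.31312453e-05,  1.32759530e-03,
       -1.07288607e-03, -1.25332122e-04]), 'joint_torque': array([-1.93176609e-03, -5.15106511e+01, -3.67314327e+01, -1.03180375e-04,
        1.27165092e-02, -3.02681293e-06]), 'tool_pos': array([ 0.25124269, -0.62569447,  0.22996247]), 'tcp_rot': array([-3.08233433e+00, -5.95661854e-01,  5.16841801e-04]), 'wrist_force': array([ 0.17756062, -0.37784344, -0.69490423]), 'torque': array([ 0.01524646, -0.02462652,  0.04249672]), 'grip_force': 0.0, 'width': 1.0005239647526625}
scene [1.11179051 0.55658703 0.75653938]
side [0.12554839 0.59760529 0.87341972]
wrist [ 0.31219583 -0.60239798  0.37281892]
isolator scene [264.3 177.2] 0.62
isolator side [308.8 206.7] 0.97
  -> [ 0.541  -0.0896  0.0077] [array([0.2, 0.4]), array([ 0.2, -0.3])]
handle scene [255.6 146.4] 0.94
handle side [330. 185.] 0.66
  -> [ 0.518  -0.1518  0.0713] [array([2.1, 3.6]), array([ 1.4, -3.2])]
h
[... 352 characters left out ...]
 -> [0.6042 0.0651 0.1591] [array([0.5, 0.7]), array([ 0.3, -0.6])]
staple side [294.  186.3] 0.79
angle_offcut scene [208.7 162. ] 0.92
angle_offcut side [319.1 158.8] 0.85
  -> [ 0.6347 -0.2697  0.0089] [array([-0.1, -0.1]), array([-0. ,  0.1])]
grinding_disc scene [228.5 140.7] 0.87
grinding_disc side [369.8 167.9] 0.89
  -> [ 0.4991 -0.3449 -0.0025] [array([-0.4, -0.8]), array([-0.3,  0.7])]
tube_offcut scene [300.3 245.3] 0.85
tube_offcut side [212.2 247.1] 0.98
  -> [0.6454 0.1812 0.0053] [array([0.7, 0.9]), array([ 0.5, -0.7])]
locking_clamp scene [211.2 207.8] 0.69
locking_clamp side [255.9 173.5] 0.74
  -> [ 7.446e-01 -9.750e-02 -6.000e-04] [array([-0.5, -0.8]), array([-0.3,  0.6])]
```

```bash
python3 -c "
import cv2,numpy as np
a=cv2.imread('pics/scene1.png')[70:300,130:350];b=cv2.imread('pics/side1.png')[90:320,170:430]
a=cv2.resize(a,None,fx=1.8,fy=1.8,interpolation=2);b=cv2.resize(b,None,fx=1.5,fy=1.5,interpolation=2)
h=max(a.shape[0],b.shape[0]);a=cv2.copyMakeBorder(a,0,h-a.shape[0],0,0,0);b=cv2.copyMakeBorder(b,0,h-b.shape[0],0,0,0)
cv2.imwrite('pics/c1.png',np.hstack([a,b]))"
```

```text
(no output)
```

View pics/c1.png

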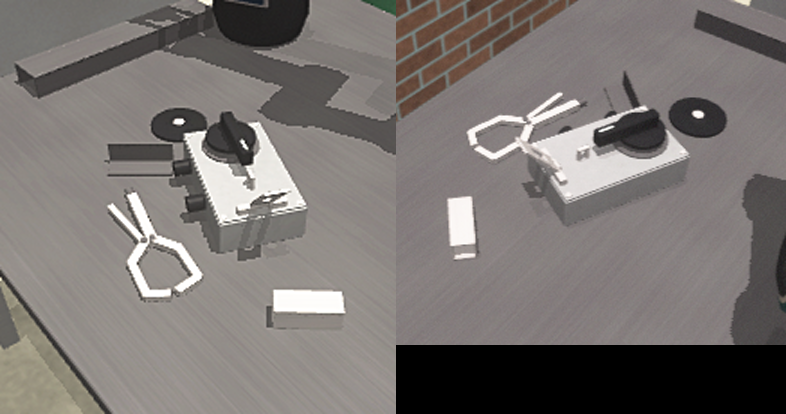

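Call:
apply_moves(
  fingers=[1, 1, 1, 1, 1, 1, 1, 1, 1, 1, 0.6, 0.6],
  travel=[
    [0.7, -0.57, -0.2],
    [0.7, -0.57, -0.2],
    [0.7, -0.57, -0.2],
    [0.7, -0.57, -0.2],
    [0.7, -0.57, 0],
    [0.7, -0.57, 0],
    [0.7, -0.57, 0],
    [0.7, -0.57, 0],
    [0.7, -0.57, 0],
    [0.7, -0.57, 0],
    [0.7, -0.57, 0],
    [0.7, -0.57, 0],
  ],
  rotation=[
    [0, 0, 0],
    [0, 0, 0],
    [0, 0, 0],
    [0, 0, 0],
    [0, 0, 0],
    [0, 0, 0],
    [0, 0, 0],
    [0, 0, 0],
    [0, 0, 0],
    [0, 0, 0],
    [0, 0, 0],
    [0, 0, 0],
  ],
)

```text
time: 2.85
tool_pos: [0.5145, -0.1508, 0.2717]
tcp_rot: [3.084, 0.596, 0.001]
wrist_force: [0.5, -0.7, -0.2]
width: 0.694
grip_force: 0.0
```

```bash
cat > b.py <<'E'
import sys,pickle
from h import *
tag=sys.argv[1]
c=read_camera("wrist");cv2.imwrite(f"pics/w{tag}.png",cv2.cvtColor(c["image"],cv2.COLOR_RGB2BGR))
s=read_state();print(s["time"],s["tool_pos"].round(4),s["tcp_rot"].round(4))
d={}
for n in["handle","handle_grip","hasp_hinge","hasp_tip","staple","isolator"]:
    r=tip_of("wrist",n)
    if r and r[0]["p"]>.3:
        d[n]=(P(c),r[0]["location"]);print(n,np.round(r[0]["location"],1),round(r[0]["p"],2))
pickle.dump((d,P(c)),open(f"w{tag}.pkl","wb"))
E
python3 b.py 1
```

```text
2.9 [ 0.5174 -0.1449  0.2717] [-3.0792 -0.6003 -0.0072]
handle [256.8 163.3] 0.88
handle_grip [257.3 167. ] 0.78
hasp_hinge [124.4  34.9] 0.55
staple [163.9  78.3] 0.74
isolator [219.2 115.5] 0.71
```

View pics/w1.png

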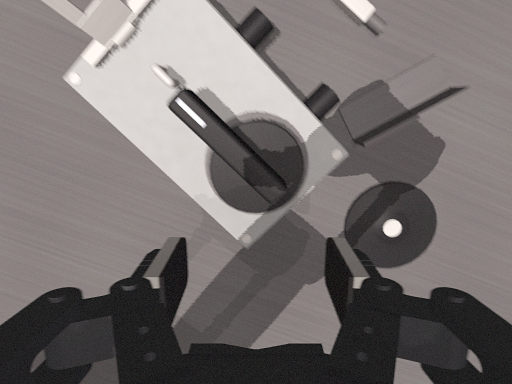

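Call:
apply_moves(
  fingers=[0.6, 0.6, 0.6, 0.6, 0.6, 0.6, 0.6, 0.6, 0.6],
  travel=[
    [0, 0, 0],
    [0, 0, 0],
    [0, 0, 0],
    [0, 0, 0],
    [0, 0, 0],
    [0, 0, 0],
    [0, 0, 0],
    [0, 0, 0],
    [0, 0, 0],
  ],
  rotation=[
    [0, 0, -1],
    [0, 0, -1],
    [0, 0, -1],
    [0, 0, -1],
    [0, 0, -1],
    [0, 0, -1],
    [0, 0, -1],
    [0, 0, -0.5],
    [0, 0, 0],
  ],
)

```text
time: 4.1
tool_pos: [0.5132, -0.1541, 0.2713]
tcp_rot: [2.624, 1.728, -0.0]
wrist_force: [0.5, 0.4, 0.4]
width: 0.599
grip_force: 0.0
```

```bash
python3 b.py 2; python3 - <<'E'
import pickle
from h import *
a,_=pickle.load(open("w1.pkl","rb"));b,_=pickle.load(open("w2.pkl","rb"))
C={k:read_camera(k) for k in("scene","side")}
for n in["handle","handle_grip","hasp_hinge","hasp_tip","staple","isolator"]:
    L=[d[n] for d in(a,b) if n in d]
    for k in C:
        r=tip_of(k,n)
        if r and r[0]["p"]>.3:L.append((P(C[k]),r[0]["location"]))
    if len(L)>1:
        X=tri(*zip(*L));print(n,X.round(4),[np.round(proj(p,X)-u,1).tolist() for p,u in L])
        
E
```

```text
4.15 [ 0.5133 -0.1538  0.2713] [ 2.6245e+00  1.7265e+00 -2.0000e-04]
handle [257.  161.6] 0.69
hasp_hinge [429.8  22. ] 0.54
staple [259.1 164.7] 0.71
handle [ 0.5194 -0.1472  0.0749] [[-3.1, 0.0], [1.2, -1.7], [-0.2, 1.3], [1.4, -1.1]]
handle_grip [ 0.5187 -0.1484  0.0944] [[-2.9, 1.0], [0.2, 1.9], [0.9, -1.6]]
hasp_hinge [ 0.6147 -0.0202  0.0981] [[29.3, -29.1], [-124.8, -46.4], [-12.2, -4.8], [-3.7, -13.9]]
staple [ 0.5579 -0.0722  0.0895] [[28.4, 18.2], [5.8, -96.3], [-2.8, -5.3], [10.1, -3.1]]
isolator [ 0.5409 -0.0893  0.005 ] [[-4.7, 1.9], [-1.3, 1.1], [0.7, -0.7]]
```

View pics/w2.png

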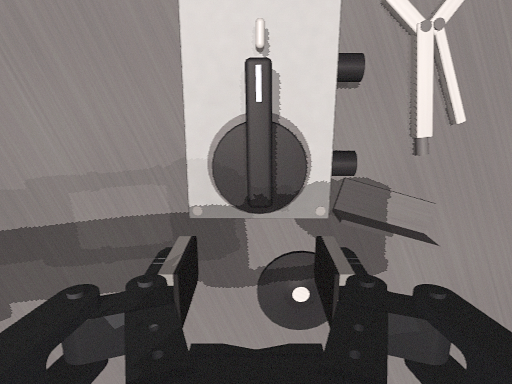

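```bash
python3 - <<'E'
import pickle
from h import *
b,p=pickle.load(open("w2.pkl","rb"))
print(onz(p,(260,164),.094),onz(p,(258.5,60),.124),onz(p,(259.5,206),.124))
C={k:read_camera(k) for k in("scene","side")}
for n in["handle","handle_grip","staple","hasp_hinge","hasp_tip"]:
    L=[(P(C[k]),tip_of(k,n)) for k in C];L=[(q,r[0]["location"]) for q,r in L if r]
    if n[:6]=="handle": L.append((p,(260,164) if n=="handle_grip" else (257,161.6)))
    if n=="staple":L.append((p,(260,20)))
    if len(L)>1:
        X=tri(*zip(*L));print(n,X.round(4),[np.round(proj(q,X)-u,1).tolist() for q,u in L])
s=read_state();print(s["tool_pos"],R.from_rotvec(s["tcp_rot"]).as_matrix().round(3))
E
```

```text
[ 0.52052042 -0.14850074  0.094     ] [ 0.55365432 -0.06678177  0.124     ] [ 0.50725542 -0.17755152  0.124     ]
handle [ 0.5196 -0.1467  0.083 ] [[0.9, 1.2], [0.8, -1.1], [1.2, -0.9]]
handle_grip [ 0.52   -0.153   0.0932] [[2.0, 1.9], [-0.2, -1.5], [1.4, 4.4]]
staple [ 0.5689 -0.0386  0.095 ] [[-0.5, -2.8], [-2.0, 2.0], [1.7, 3.7]]
hasp_hinge [0.586  0.0066 0.0856] [[-0.2, -0.2], [-0.1, 0.2]]
hasp_tip [0.6113 0.0656 0.1605] [[-1.2, -1.9], [-0.8, 1.4]]
[ 0.51384137 -0.15254789  0.27128959] [[ 0.393  0.92   0.   ]
 [ 0.92  -0.393 -0.   ]
 [-0.     0.    -1.   ]]
```

Call:
apply_moves(
  fingers=[0.6, 0.6, 0.6, 0.6, 0.6, 0.6, 0.6, 0.6],
  travel=[
    [0.086, 0.076, 0],
    [0, 0, 0.7],
    [0, 0, 0.7],
    [0, 0, 0.7],
    [0, 0, 0.7],
    [0, 0, 0.5],
    [0, 0, 0.06],
    [0, 0, 0],
  ],
  rotation=[
    [0, 0, -0.08],
    [0, 0, 0],
    [0, 0, 0],
    [0, 0, 0],
    [0, 0, 0],
    [0, 0, 0],
    [0, 0, 0],
    [0, 0, 0],
  ],
)

```text
time: 6.55
tool_pos: [0.5188, -0.1498, 0.1028]
tcp_rot: [-2.613, -1.742, 0.001]
wrist_force: [0.8, -0.5, -0.5]
width: 0.602
grip_force: 0.0
```

```bash
python3 b.py 3
```

```text
6.6 [ 0.5199 -0.1502  0.1042] [2.6133e+00 1.7419e+00 1.2000e-03]
handle [257.  232.4] 0.96
isolator [260.9 106.3] 0.94
```

View pics/w3.png

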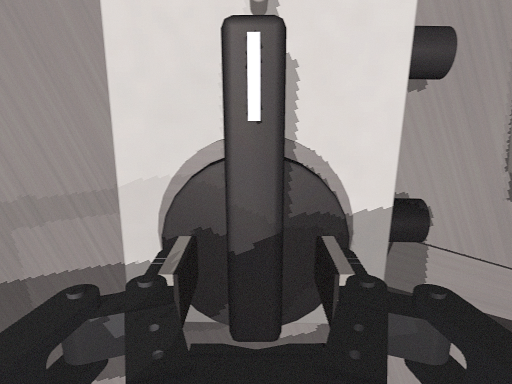

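Call:
apply_moves(
  fingers=[0.2, 0.2, 0.2, 0.2, 0.2],
  newtons=20,
  travel=[
    [0, 0, 0],
    [0, 0, 0],
    [0, 0, 0],
    [0, 0, 0],
    [0, 0, 0],
  ],
  rotation=[
    [0, 0, 0],
    [0, 0, 0],
    [0, 0, 0],
    [0, 0, 0],
    [0, 0, 0],
  ],
)

```text
time: 7.4
tool_pos: [0.5186, -0.1499, 0.1038]
tcp_rot: [-2.614, -1.742, 0.001]
wrist_force: [-3.6, 1.3, 5.4]
width: 0.252
grip_force: 25.0
```

Call:
apply_moves(
  fingers=[0.2, 0.2, 0.2, 0.2, 0.2],
  travel=[
    [0, 0, 0.04],
    [0, 0, 0.04],
    [0, 0, 0.04],
    [0, 0, 0],
    [0, 0, 0],
  ],
  rotation=[
    [0, 0, 0],
    [0, 0, 0],
    [0, 0, 0],
    [0, 0, 0],
    [0, 0, 0],
  ],
)

```text
time: 7.9
tool_pos: [0.5187, -0.1499, 0.0986]
tcp_rot: [-2.614, -1.742, 0.001]
wrist_force: [-6.3, 1.5, 11.8]
width: 0.252
grip_force: 25.8
```

Call:
apply_moves(
  fingers=[0.2, 0.2, 0.2, 0.2],
  travel=[
    [0, 0, 0.04],
    [0, 0, 0.02],
    [0, 0, 0],
    [0, 0, 0],
  ],
  rotation=[
    [0, 0, 0],
    [0, 0, 0],
    [0, 0, 0],
    [0, 0, 0],
  ],
)

```text
time: 8.3
tool_pos: [0.5187, -0.1499, 0.0959]
tcp_rot: [-2.614, -1.742, 0.001]
wrist_force: [-6.3, 2.6, 12.5]
width: 0.249
grip_force: 26.0
```

```bash
python3 - <<'E'
from h import *
C={k:read_camera(k) for k in("scene","side")}
L=[(P(C[k]),tip_of(k,n)) for k in C for n in["handle"]]
L=[(q,r[0]["location"]) for q,r in L if r]
print(L and [l[1] for l in L]);
if len(L)>1:print(tri(*zip(*L)))
E
```

```text
[[329.5, 184.3]]
```

Call:
apply_moves(
  fingers=[0.2, 0.2, 0.2],
  travel=[
    [0, 0, 0.02],
    [0, 0, 0],
    [0, 0, 0],
  ],
  rotation=[
    [0, 0, 0],
    [0, 0, 0],
    [0, 0, 0],
  ],
)

```text
time: 8.8
tool_pos: [0.5187, -0.1499, 0.095]
tcp_rot: [-2.614, -1.742, 0.001]
wrist_force: [-6.5, 1.5, 13.9]
width: 0.248
grip_force: 26.0
```

Call:
apply_moves(
  fingers=[0.2, 0.2, 0.2],
  travel=[
    [0, 0, 0],
    [0, 0, 0],
    [0, 0, 0],
  ],
  rotation=[
    [0, 0, -0.5],
    [0, 0, -0.5],
    [0, 0, 0],
  ],
)

```text
time: 9.1
tool_pos: [0.5185, -0.1499, 0.0949]
tcp_rot: [-2.518, -1.877, 0.001]
wrist_force: [-5.5, 2.8, 13.6]
width: 0.255
grip_force: 26.0
```

```bash
python3 b.py 4; python3 -c "
from h import *
s=read_state();print(s['wrist_force'],s['torque'],s['width'],s['tool_pos'])"
```

```text
9.15 [ 0.5185 -0.1498  0.0949] [-2.5184e+00 -1.8763e+00  1.1000e-03]
handle [253.4 228.4] 0.64
isolator [268.7 105.7] 0.6
[-7.38414148  1.56419479 12.95728352] [0.38073869 1.14079097 0.11198903] 0.24660520248804726 [ 0.51852104 -0.14985587  0.09491934]
```

View pics/w4.png

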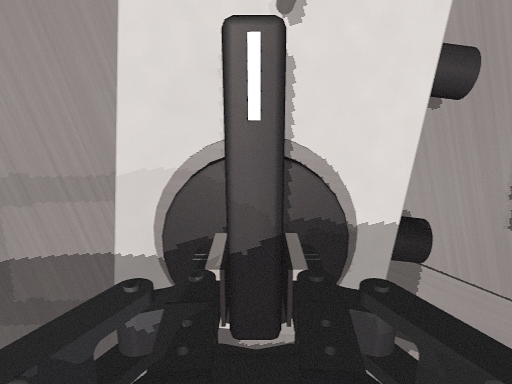

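Call:
apply_moves(
  fingers=[0.2, 0.2, 0.2, 0.2, 0.2, 0.2, 0.2, 0.2, 0.2, 0.2, 0.2],
  travel=[
    [0, 0, 0],
    [0, 0, 0],
    [0, 0, 0],
    [0, 0, 0],
    [0, 0, 0],
    [0, 0, 0],
    [0, 0, 0],
    [0, 0, 0],
    [0, 0, 0],
    [0, 0, 0],
    [0, 0, 0],
  ],
  rotation=[
    [0, 0, -0.8],
    [0, 0, -0.8],
    [0, 0, -0.8],
    [0, 0, -0.8],
    [0, 0, -0.8],
    [0, 0, -0.8],
    [0, 0, -0.8],
    [0, 0, -0.8],
    [0, 0, -0.8],
    [0, 0, -0.8],
    [0, 0, 0],
  ],
)

```text
time: 10.55
tool_pos: [0.5171, -0.1499, 0.0943]
tcp_rot: [-1.534, -2.737, 0.002]
wrist_force: [-9.4, 1.7, 12.9]
width: 0.253
grip_force: 26.1
```

Call:
apply_moves(
  fingers=[0.2, 0.2, 0.2, 0.2, 0.2, 0.2, 0.2, 0.2, 0.2, 0.2, 0.2],
  travel=[
    [0.016, -0.026, -0.008],
    [0, 0, 0],
    [0, 0, 0],
    [0, 0, 0],
    [0, 0, 0],
    [0, 0, 0],
    [0, 0, 0],
    [0, 0, 0],
    [0, 0, 0],
    [0, 0, 0],
    [0, 0, 0],
  ],
  rotation=[
    [0, 0, -0.8],
    [0, 0, -0.8],
    [0, 0, -0.8],
    [0, 0, -0.8],
    [0, 0, -0.8],
    [0, 0, -0.8],
    [0, 0, -0.8],
    [0, 0, -0.8],
    [0, 0, -0.8],
    [0, 0, -0.8],
    [0, 0, 0],
  ],
)

```text
time: 11.65
tool_pos: [0.5161, -0.151, 0.0951]
tcp_rot: [-0.288, -3.125, 0.002]
wrist_force: [-8.6, -2.8, 12.8]
width: 0.252
grip_force: 26.0
```

Call:
apply_moves(
  fingers=[0.2, 0.2, 0.2, 0.2, 0.2, 0.2],
  travel=[
    [0, 0, 0],
    [0, 0, 0],
    [0, 0, 0],
    [0, 0, 0],
    [0, 0, 0],
    [0, 0, 0],
  ],
  rotation=[
    [0, 0, -0.7],
    [0, 0, -0.7],
    [0, 0, -0.7],
    [0, 0, -0.5],
    [0, 0, -0.2],
    [0, 0, 0],
  ],
)

```text
time: 12.25
tool_pos: [0.516, -0.1514, 0.0951]
tcp_rot: [0.17, -3.134, 0.003]
wrist_force: [-8.7, -3.7, 13.0]
width: 0.254
grip_force: 25.9
```

```bash
python3 -c "
from h import *
s=read_state();print(s['wrist_force'],s['torque'],s['width'],s['tool_pos'],s['tcp_rot'])"
```

```text
[-8.66198782 -3.673367   12.95460697] [-0.4592738   1.57938153 -0.01006209] 0.25424668189153066 [ 0.51601777 -0.1514054   0.09508659] [ 1.69909312e-01 -3.13372442e+00  2.88790799e-03]
```

Call:
apply_moves(
  fingers=[0.2, 0.2, 0.2, 0.2],
  travel=[
    [0, 0, 0],
    [0, 0, 0],
    [0, 0, 0],
    [0, 0, 0],
  ],
  rotation=[
    [0, 0, -0.15],
    [0, 0, -0.15],
    [0, 0, 0],
    [0, 0, 0],
  ],
)

```text
time: 12.65
tool_pos: [0.5161, -0.1514, 0.0951]
tcp_rot: [0.216, -3.131, 0.002]
wrist_force: [-9.7, -3.0, 12.5]
width: 0.249
grip_force: 26.3
```

```bash
python3 -c "
from h import *
s=read_state();print(s['wrist_force'],s['torque'],s['width'],s['tool_pos'],s['tcp_rot'])"
```

```text
[-9.69719606 -2.97645393 12.45595173] [-0.51042735  1.63745849 -0.5297561 ] 0.24934374625706507 [ 0.51609195 -0.15142829  0.09511782] [ 2.15875100e-01 -3.13116913e+00  2.31533647e-03]
```

Call:
apply_moves(
  fingers=[0.2, 0.2, 0.2, 0.2, 0.6, 0.6, 0.6, 0.6, 0.6, 0.6, 0.6, 0.6],
  travel=[
    [0, 0, -0.05],
    [0, 0, -0.05],
    [0, 0, -0.05],
    [0, 0, 0],
    [0, 0, 0],
    [0, 0, 0],
    [0, 0, 0],
    [0, 0, 0],
    [0, 0, -0.5],
    [0, 0, -0.8],
    [0, 0, -0.8],
    [0, 0, -0.6],
  ],
  rotation=[
    [0, 0, 0],
    [0, 0, 0],
    [0, 0, 0],
    [0, 0, 0],
    [0, 0, 0],
    [0, 0, 0],
    [0, 0, 0],
    [0, 0, 0],
    [0, 0, 0],
    [0, 0, 0],
    [0, 0, 0],
    [0, 0, 0],
  ],
)

```text
time: 13.85
tool_pos: [0.5183, -0.1501, 0.2387]
tcp_rot: [-0.218, 3.132, -0.001]
wrist_force: [-0.0, -0.3, -0.3]
width: 0.597
grip_force: 0.0
```

```bash
cat > d.py <<'E'
import sys
from h import *
s=read_state();print(s["tool_pos"],s["tcp_rot"],s["wrist_force"])
t=sys.argv[1]
C={k:read_camera(k) for k in("scene","side","wrist")}
for n in["handle","handle_grip","staple","hasp_hinge","hasp_tip"]:
    L=[(P(C[k]),tip_of(k,n)) for k in C if k!="wrist"];L=[(q,r[0]["location"]) for q,r in L if r]
    if len(L)>1:
        X=tri(*zip(*L));print(n,X.round(4),[np.round(proj(q,X)-u,1).tolist() for q,u in L])
a,b=[cv2.resize(C[k]["image"][y:y+150,x:x+150],None,fx=2.6,fy=2.6,interpolation=2) for k,x,y in(("scene",190,90),("side",220,110))]
cv2.imwrite(f"pics/d{t}.png",cv2.cvtColor(np.hstack([a,b]),cv2.COLOR_RGB2BGR))
cv2.imwrite(f"pics/dw{t}.png",cv2.cvtColor(C["wrist"]["image"],cv2.COLOR_RGB2BGR))
E
python3 d.py 5
```

```text
[ 0.51828126 -0.15006521  0.23866362] [-2.18329613e-01  3.13178237e+00 -1.21164964e-03] [-0.00411695 -0.33526779 -0.28073265]
handle [ 0.5191 -0.1557  0.0737] [[1.3, 2.2], [0.9, -2.0]]
handle_grip [ 0.5218 -0.1483  0.099 ] [[1.8, 3.1], [1.2, -2.8]]
staple [ 0.5665 -0.0341  0.1008] [[-1.5, -2.5], [-1.1, 2.0]]
hasp_hinge [0.5831 0.0026 0.0827] [[0.0, 0.1], [0.0, -0.0]]
hasp_tip [0.6131 0.0555 0.1772] [[-3.3, -5.6], [-2.5, 4.2]]
```

View pics/d5.png

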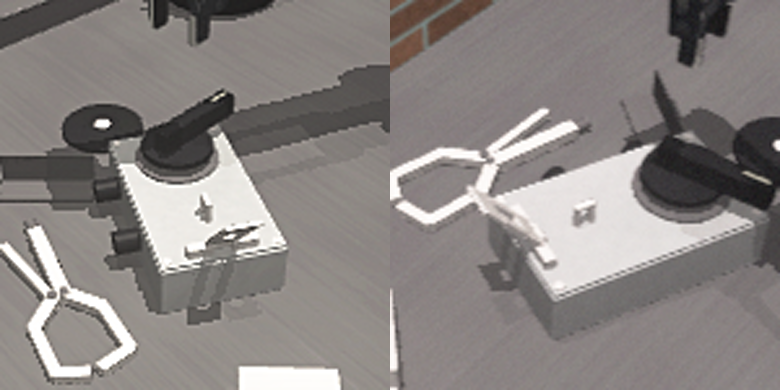

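Call:
apply_moves(
  fingers=[0, 0, 0, 0, 0, 0, 0, 0, 0, 0, 0, 0],
  travel=[
    [0, 0, -0.1],
    [0, 0, -0.1],
    [0, 0, -0.1],
    [0, 0, -0.1],
    [0, 0, -0.1],
    [0, 0, -0.1],
    [0, 0, 0],
    [0, 0, 0],
    [0, 0, 0],
    [0, 0, 0],
    [0, 0, 0],
    [0, 0, 0],
  ],
  rotation=[
    [0, 0, 1],
    [0, 0, 1],
    [0, 0, 1],
    [0, 0, 1],
    [0, 0, 1],
    [0, 0, 1],
    [0, 0, 1],
    [0, 0, 1],
    [0, 0, 1],
    [0, 0, 1],
    [0, 0, 1],
    [0, 0, 1],
  ],
)

```text
time: 15.7
tool_pos: [0.5174, -0.1501, 0.266]
tcp_rot: [-1.671, -2.66, 0.0]
wrist_force: [1.7, -0.5, 0.3]
width: -0.002
grip_force: 0.0
```

Call:
apply_moves(
  fingers=[0, 0, 0, 0, 0, 0, 0, 0, 0, 0],
  travel=[
    [0, 0, 0],
    [0, 0, 0],
    [0, 0, 0],
    [0, 0, 0],
    [0, 0, 0],
    [0, 0, 0],
    [0, 0, 0],
    [0, 0, 0],
    [0, 0, 0],
    [0, 0, 0],
  ],
  rotation=[
    [0, 0, 1],
    [0, 0, 1],
    [0, 0, 1],
    [0, 0, 1],
    [0, 0, 1],
    [0, 0, 1],
    [0, 0, 1],
    [0, 0, 1],
    [0, 0, 0.1],
    [0, 0, 0],
  ],
)

```text
time: 16.7
tool_pos: [0.5174, -0.15, 0.2661]
tcp_rot: [-2.612, -1.745, 0.0]
wrist_force: [-0.1, 0.1, 0.3]
width: -0.002
grip_force: 0.0
```

Call:
apply_moves(
  fingers=[0, 0, 0],
  travel=[
    [0.8, 0, 0],
    [0.8, 0, 0],
    [0, 0, 0],
  ],
  rotation=[
    [0, 0, 0],
    [0, 0, 0],
    [0, 0, 0],
  ],
)

```text
time: 17.0
tool_pos: [0.5495, -0.0728, 0.2662]
tcp_rot: [-2.609, -1.749, -0.003]
wrist_force: [-0.5, -0.3, -0.1]
width: -0.0
grip_force: 0.0
```

```bash
python3 b.py 6
```

```text
17.05 [ 0.5488 -0.0746  0.2661] [-2.6098e+00 -1.7485e+00  1.0000e-04]
hasp_hinge [259.8  80.2] 0.56
staple [258.9 141.2] 0.72
isolator [260.2 175.3] 0.94
```

View pics/w6.png

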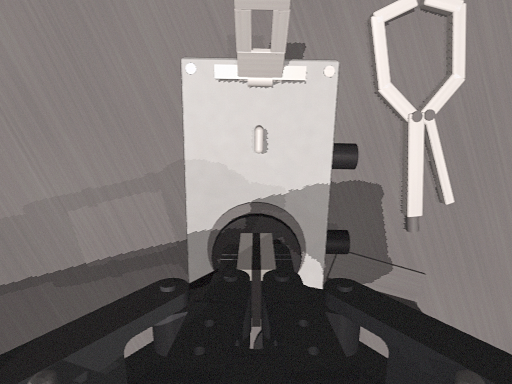

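```bash
python3 - <<'E'
import pickle
from h import *
_,p=pickle.load(open("w6.pkl","rb"))
print("staple",onz(p,(259,141),.098),"hinge",onz(p,(260,77),.076), "tiplevel u", onz(p,(262,10),.15))
o=np.array([.5195,-.150]);y=np.array([.386,.9225])
for r in(0.117,.170):print(o+r*y)
E
```

```text
staple [ 0.5644142  -0.04560315  0.098     ] hinge [0.58654448 0.005669   0.076     ] tiplevel u [0.60139215 0.04100205 0.15      ]
[ 0.564662  -0.0420675]
[0.58512  0.006825]
```

Call:
apply_moves(
  fingers=[0, 0, 0, 0, 0, 0, 0, 0, 0, 0],
  travel=[
    [0.75, 0.056, 0],
    [0.75, 0, 0],
    [0.75, 0, 0],
    [0.75, 0, 0],
    [0.75, 0, 0],
    [0, 0, 0.6],
    [0, 0, 0.7],
    [0, 0, 0.7],
    [0, 0, 0.5],
    [0, 0, 0],
  ],
  rotation=[
    [0, 0, 0],
    [0, 0, 0],
    [0, 0, 0],
    [0, 0, 0],
    [0, 0, 0],
    [0, 0, 0],
    [0, 0, 0],
    [0, 0, 0],
    [0, 0, 0],
    [0, 0, 0],
  ],
)

```text
time: 18.35
tool_pos: [0.6193, 0.0945, 0.1361]
tcp_rot: [-2.612, -1.739, 0.013]
wrist_force: [-0.4, -0.5, -0.2]
width: -0.0
grip_force: 0.0
```

```bash
python3 d.py 7
```

```text
[0.61934214 0.09445286 0.1360781 ] [-2.61157349 -1.73856608  0.01324562] [-0.38548452 -0.50800046 -0.19151354]
handle [ 0.5181 -0.1492  0.0652] [[0.5, 0.9], [0.4, -0.8]]
handle_grip [ 0.519  -0.153   0.0896] [[1.6, 2.7], [1.1, -2.4]]
staple [ 0.5655 -0.0458  0.0906] [[-0.8, -1.4], [-0.6, 1.2]]
hasp_hinge [ 0.5851 -0.0015  0.0838] [[-1.0, -1.7], [-0.8, 1.3]]
hasp_tip [0.6112 0.0617 0.1593] [[-0.2, -0.3], [-0.1, 0.2]]
```

View pics/d7.png

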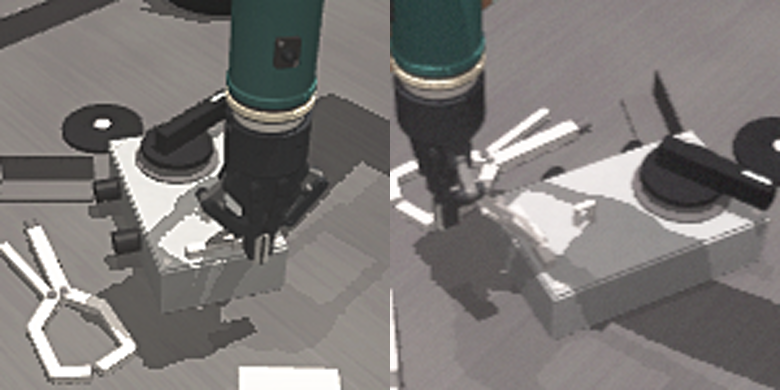

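Call:
apply_moves(
  fingers=[0, 0, 0, 0, 0, 0],
  travel=[
    [-0.3, 0, 0],
    [-0.3, 0, 0],
    [-0.3, 0, 0],
    [-0.3, 0, 0],
    [-0.3, 0, 0],
    [0, 0, 0],
  ],
  rotation=[
    [0, 0, 0],
    [0, 0, 0],
    [0, 0, 0],
    [0, 0, 0],
    [0, 0, 0],
    [0, 0, 0],
  ],
)

```text
time: 19.6
tool_pos: [0.5927, 0.024, 0.1408]
tcp_rot: [2.616, 1.739, -0.003]
wrist_force: [0.0, -0.5, -0.5]
width: -0.002
grip_force: 0.0
```

Call:
apply_moves(
  fingers=[0, 0, 0, 0, 0, 0, 0],
  travel=[
    [-0.25, 0, 0],
    [-0.25, 0, 0],
    [-0.25, 0, 0],
    [-0.25, 0, 0],
    [-0.25, 0, 0],
    [-0.25, 0, 0],
    [0, 0, 0],
  ],
  rotation=[
    [0, 0, 0],
    [0, 0, 0],
    [0, 0, 0],
    [0, 0, 0],
    [0, 0, 0],
    [0, 0, 0],
    [0, 0, 0],
  ],
)

```text
time: 20.3
tool_pos: [0.5646, -0.0445, 0.1412]
tcp_rot: [2.615, 1.74, -0.001]
wrist_force: [0.2, -1.0, -0.8]
width: 0.001
grip_force: 0.0
```

```bash
python3 d.py 8
```

```text
[ 0.56458814 -0.04450387  0.14122981] [ 2.61527702e+00  1.73985472e+00 -1.28179780e-03] [ 0.15911746 -0.95761991 -0.76777788]
handle [ 0.5141 -0.1419  0.0738] [[0.3, 0.6], [0.3, -0.5]]
handle_grip [ 0.5233 -0.1475  0.0983] [[2.6, 4.3], [1.7, -3.9]]
staple [ 0.5651 -0.0462  0.0953] [[-0.7, -1.2], [-0.5, 1.0]]
hasp_hinge [0.5817 0.0011 0.0874] [[-0.6, -0.9], [-0.4, 0.8]]
hasp_tip [ 0.5541 -0.0539  0.1588] [[-0.7, -1.2], [-0.5, 1.0]]
```

View pics/d8.png

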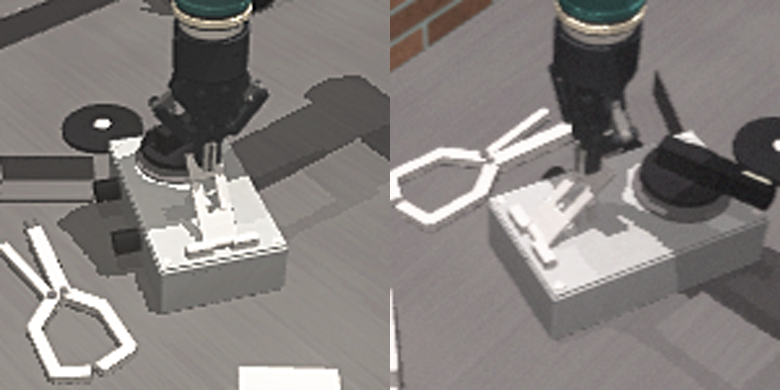

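Call:
apply_moves(
  fingers=[0, 0, 0, 0, 0, 0, 0, 0],
  travel=[
    [-0.12, 0, 0.11],
    [-0.12, 0, 0.11],
    [-0.12, 0, 0.12],
    [-0.07, 0, 0.15],
    [-0.07, 0, 0.15],
    [-0.06, 0, 0.16],
    [-0.04, 0, 0.25],
    [0, 0, 0],
  ],
  rotation=[
    [0, 0, 0],
    [0, 0, 0],
    [0, 0, 0],
    [0, 0, 0],
    [0, 0, 0],
    [0, 0, 0],
    [0, 0, 0],
    [0, 0, 0],
  ],
)

```text
time: 21.75
tool_pos: [0.5518, -0.0704, 0.0861]
tcp_rot: [-2.612, -1.74, 0.005]
wrist_force: [0.1, -0.2, -0.1]
width: -0.001
grip_force: 0.0
```

Call:
apply_moves(
  fingers=[0, 0, 0, 0, 0],
  travel=[
    [0, 0, 0.1],
    [0, 0, 0.05],
    [0, 0, 0.03],
    [0, 0, 0],
    [0, 0, 0],
  ],
  rotation=[
    [0, 0, 0],
    [0, 0, 0],
    [0, 0, 0],
    [0, 0, 0],
    [0, 0, 0],
  ],
)

```text
time: 22.25
tool_pos: [0.554, -0.0703, 0.0799]
tcp_rot: [2.614, 1.742, 0.001]
wrist_force: [-0.3, 0.5, 0.1]
width: -0.0
grip_force: 0.0
```

Call:
apply_moves(
  fingers=[0, 0, 0, 0],
  travel=[
    [0, 0, 0.02],
    [0, 0, 0.02],
    [0, 0, 0.02],
    [0, 0, 0],
  ],
  rotation=[
    [0, 0, 0],
    [0, 0, 0],
    [0, 0, 0],
    [0, 0, 0],
  ],
)

```text
time: 22.65
tool_pos: [0.5543, -0.0704, 0.0783]
tcp_rot: [2.614, 1.742, 0.001]
wrist_force: [-4.2, -0.1, 9.3]
width: -0.003
grip_force: 4.4
```

```bash
python3 d.py 9
```

```text
[ 0.55425107 -0.07042671  0.0783194 ] [2.61388386e+00 1.74185795e+00 9.47313281e-04] [-4.17959965 -0.11583318  9.30691538]
handle [ 0.5186 -0.1521  0.0687] [[1.9, 3.2], [1.3, -2.9]]
handle_grip [ 0.5175 -0.1461  0.0945] [[1.6, 2.8], [1.1, -2.5]]
staple [ 0.5669 -0.0383  0.0964] [[-0.9, -1.5], [-0.6, 1.2]]
hasp_hinge [0.5855 0.0063 0.0862] [[-0.9, -1.4], [-0.7, 1.2]]
hasp_tip [ 0.5445 -0.0899  0.0809] [[0.5, 0.8], [0.4, -0.7]]
```

View pics/d9.png

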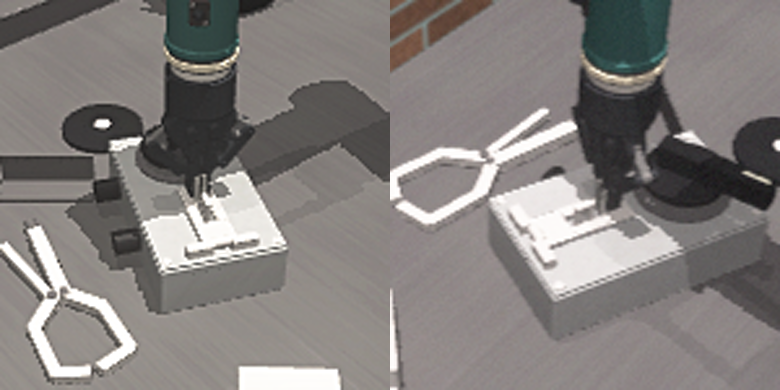

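Call:
apply_moves(
  fingers=[0, 0, 0, 0, 0],
  travel=[
    [0, 0, 0.02],
    [0, 0, 0.02],
    [0, 0, 0.02],
    [0, 0, 0],
    [0, 0, 0],
  ],
  rotation=[
    [0, 0, 0],
    [0, 0, 0],
    [0, 0, 0],
    [0, 0, 0],
    [0, 0, 0],
  ],
)

```text
time: 23.8
tool_pos: [0.5544, -0.0705, 0.0779]
tcp_rot: [2.614, 1.742, 0.001]
wrist_force: [-9.4, 1.2, 24.0]
width: -0.003
grip_force: 12.0
```

Call:
apply_moves(
  fingers=[0, 0, 0, 0, 0, 0, 0, 0, 0],
  travel=[
    [0, 0, -0.1],
    [0, 0, -0.3],
    [0, 0, -0.6],
    [0, 0, -0.8],
    [0, 0, -0.8],
    [0, 0, -0.8],
    [-0.6, 0, -0.4],
    [-0.6, 0, 0],
    [0, 0, 0],
  ],
  rotation=[
    [0, 0, 0],
    [0, 0, 0],
    [0, 0, 0],
    [0, 0, 0],
    [0, 0, 0],
    [0, 0, 0],
    [0, 0, 0],
    [0, 0, 0],
    [0, 0, 0],
  ],
)

```text
time: 24.7
tool_pos: [0.5303, -0.1283, 0.2657]
tcp_rot: [2.614, 1.737, 0.001]
wrist_force: [-1.0, 0.8, -0.3]
width: -0.0
grip_force: 0.0
```

```bash
python3 d.py 10; python3 -c "
import cv2,numpy as np
a=cv2.imread('pics/d10.png');b=cv2.imread('pics/dw10.png')
b=cv2.resize(b[:200],(780,305)) 
cv2.imwrite('pics/e10.png',cv2.resize(np.vstack([a[60:330],b]),(780,575)))"
```

```text
[ 0.53028277 -0.12831463  0.2656841 ] [2.61396806e+00 1.73707699e+00 1.01884972e-03] [-0.95893636  0.78919627 -0.32408856]
handle [ 0.5137 -0.146   0.0816] [[1.6, 2.8], [1.1, -2.5]]
handle_grip [ 0.5181 -0.1584  0.0844] [[1.1, 1.9], [0.8, -1.7]]
staple [ 0.565  -0.045   0.0965] [[-1.0, -1.7], [-0.7, 1.4]]
hasp_hinge [ 0.585  -0.0036  0.0751] [[0.1, 0.2], [0.1, -0.2]]
hasp_tip [ 0.5448 -0.0858  0.0801] [[-0.1, -0.2], [-0.1, 0.2]]
```

View pics/e10.png

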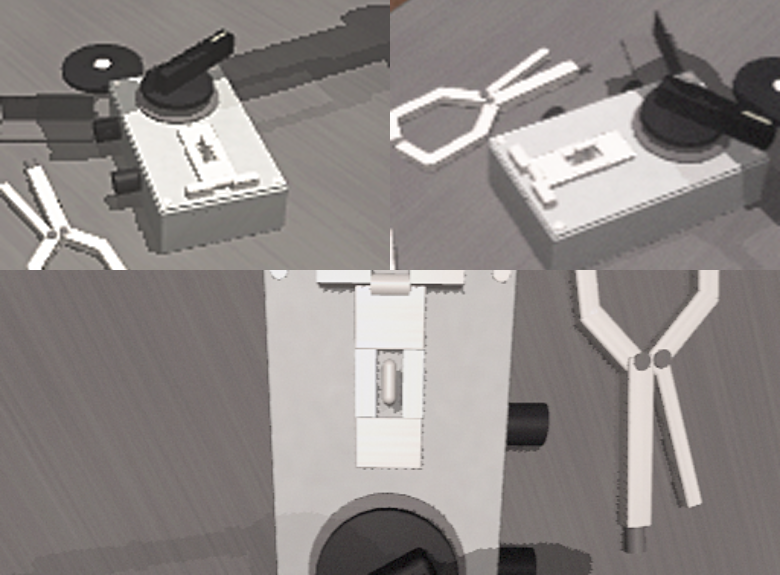

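```bash
python3 - <<'E'
from h import *
Ps={};now={}
for k in("scene","side"):
    c=read_camera(k);Ps[k]=P(c);now[k]=c["image"]
def mark(im,k,deg):
    d=np.array([np.cos(np.radians(deg)),np.sin(np.radians(deg))]);o=np.array([.5195,-.150])
    q=[proj(Ps[k],[*(o+r*d+w*np.array([-d[1],d[0]])),.121]) for r in(.035,.092) for w in(-.009,.009)]
    m=np.zeros(im.shape[:2],np.uint8);cv2.fillConvexPoly(m,cv2.convexHull(np.array(q).round().astype(np.int32)),1)
    g=im.mean(2)*m;w=np.clip(g-110,0,None);y,x=np.mgrid[:384,:512]
    return (x*w).sum()/w.sum(),(y*w).sum()/w.sum(),int((w>0).sum())
for lab,deg,ims in(("start",67.3,{k:cv2.imread(f"pics/{k}1.png") for k in Ps}),("now",187.3,now)):
    uv=[mark(ims[k],k,deg) for k in Ps];X=tri(list(Ps.values()),[u[:2] for u in uv])
    v=X[:2]-[.5195,-.150];print(lab,np.round(uv,1).tolist(),X.round(4),np.degrees(np.arctan2(v[1],v[0]))%360,np.hypot(*v),[np.round(proj(p,X)-u[:2],1).tolist() for p,u in zip(Ps.values(),uv)])
E
```

```text
start [[265.1, 149.8, 13.0], [309.4, 175.6, 23.0]] [ 0.5471 -0.083   0.1255] 67.58514865606993 0.07243288209146964 [[-0.1, -0.1], [-0.0, 0.1]]
now [[273.4, 126.8, 9.0], [360.5, 177.7, 15.0]] [ 0.4441 -0.1621  0.1246] 189.09654955255144 0.07631383716419703 [[-0.2, -0.3], [-0.1, 0.3]]
```

```bash
python3 -c "
from workcell import *
print(finish_job())"
```

```text
the job is handed in; nothing more can be done
None
```

I turned the handle to its off stop, where it sprang back up, and pressed the hasp flat over its staple. The arm then let go and moved clear, and I handed the job in; it returned no verdict. The last camera check put the handle about 121° from on and at its starting height to within about 1 mm.

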